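Snap the screening cover onto the test housing and keep it pressed

TASK

Pick up the long aluminium cover by the rib on its top, set it plug-down on the open screened housing and press it straight down until it clicks past the spring noses, then keep pressing until its plate is fully down on the housing's rim. Finish while still holding it pressed there against the sprung pad: do not let go. Leave the short cover, which does not fit, and everything else on the bench where it is.

Things in the scene. Friction and masses are not known exactly. Their poses are not given: they have to be found in the camera images.
- cover_center (a point): Centre of the long cover (bare aluminium, black rib on top), half-way up its 53 mm height. x along its length, y across, z up; same after a half turn. From below: plug 20 mm, plate 108 x 74 mm and 5 mm thick, rib 28 mm. Plate underside 6.5 mm and plate top 1.5 mm below this point. It stands on its plug on the bench; about 0.13 kg.
- cover_rib (a point): Middle of the long cover's rib, half-way up it, 39 mm above the cover's foot: the place to grip. The rib is 60 mm long (x), 12 mm thick (y), 28 mm high; fingers close along y.
- cover_foot (a point): Middle of the underside of the long cover's plug (26.5 mm below the cover's centre). The plug is 86 mm (x) by 48 mm (y), its lower end edges rounded 6 mm. A round bead of 3 mm radius runs along each long side, its axis 7 mm above the foot, making the plug 54 mm wide there.
- housing_rim (a point): Centre of the open top of the aluminium screened housing, level with its rim, 36 mm above the bench. x along its length, y across, z up. Fixed to the bench; 112 x 76 mm outside, opening 92 x 60 mm (3 mm play at each end of the plug). Brass sockets on the short ends. The cover fits either way round. Fully down, with its plate on the rim, the cover's centre is 6.5 mm above this point.
- housing_noses (a point): Midway between two greased spring noses, one along the inside of each long wall, 5 mm under the rim, 49 mm apart; each yields 6 mm sideways. The cover's beads meet them with its plate about 13 mm above the rim; pressing takes about 12 N (10 to 16), then the force drops suddenly as they pass, plate 8 mm above the rim.
- housing_pad (a point): Top of the sprung pad inside the housing, at rest 14 mm under the rim. The plug meets it with the plate 6 mm above the rim, after the click; it pushes back with 8 N when the plate is on the rim, where the force then rises steeply. Let go, the pad lifts the clipped cover about 2.5 mm off the rim.
- short_cover_center (a point): Centre of the short cover, a bystander: same build, height (53 mm) and width (74 mm) as the long one but only 76 mm long (rib 56 mm). Leave alone.
- adapter: Bystander: brass barrel adapter standing on end, 22 mm diameter, 32 mm high; origin under its centre.
- attenuator: Bystander: small steel block with brass stud, 22 x 22 x 36 mm high; origin under its centre.
- waveguide: Bystander: copper waveguide piece with brass flanges, 85 x 40 x 40 mm high; origin under its centre.
- spanner: Bystander: open-ended spanner, 150 mm long, lying flat.
- driver: Bystander: screwdriver, 160 mm long, lying flat.
- cap_tray: Bystander: empty grey divided tray, 110 x 150 x 30 mm high; origin under its centre.
- load: Bystander: dark round termination standing on end, 32 mm diameter, 42 mm high; origin under its centre.
- spirit: Bystander: white plastic bottle, 50 mm diameter, 130 mm high; origin under its centre.
Mind the look-alikes: they are no part of the job. What is shaped like the part that bears cover_center but orange is not meant.

How it is judged (in metres and radians):
On the way, in this order (a step that is already met when the one before it is completed fails the run):
1. the long cover is held by the fingers, lifted at least 35 mm off the bench (height (world z) of cover_center above 0.0615 m and contact force between the fingers and cover above 0.5 N), for 0.2 s.
2. the cover is pressed by the fingers past the spring noses into the housing (z of cover_center in the frame of housing_rim below 0.0115 m and horizontal distance between cover_center and housing_rim below 0.005 m and contact force between the fingers and cover above 0.5 N), for 0.1 s.
At the end, for the whole second after the job is handed in: The long cover is clipped in the housing, its plate within 1.5 mm of fully down on the rim, within 5 mm of centre, along the housing (0.12 rad) and level (0.05 rad), the fingers still pushing on it (more than 3 N of contact); this lasts through the final second (z of cover_center in the frame of housing_rim between 0.003 and 0.008 m and horizontal distance between cover_center and housing_rim below 0.005 m and angle between the x axis of cover_center and the x axis of housing_rim, either way round below 0.12 rad and angle between cover_center's own z axis and vertical below 0.05 rad and contact force between the fingers and cover above 3 N); the arm keeps its last pose, push and grip.
It fails at once if the short cover is moved more than 30 mm (distance of short_cover_center from where it was at the start of the episode above 0.03 m).
It fails at once if another thing lying on the bench is moved more than 30 mm (distance of any of adapter, attenuator, waveguide, spanner, driver, cap_tray, load, spirit from where it was at the start of the episode above 0.03 m).
It also fails if it takes over 48 s, if anything falls off the work surface, if the arm or the gripper's body presses on something with over 40 N, if the wrist force passes 120 N, or if a joint passes its speed limit or range.

ROBOT

A 6-joint arm with a two-finger parallel gripper is mounted at the origin on the work surface. World frame = base frame: x ahead of the robot, y to its left, z up, the work surface at z = 0. Lengths are in m, angles in degrees, forces in N, time in s.
With the tool pointing down it reaches from about 0.4 to 0.825 m from the base axis. Payload 7 kg.
Tool frame: the origin (TCP) lies midway between the tips of the shut fingers; the grasp point (between the pads) lies 19 mm behind it; x points along the fingers, y is the direction in which the jaws open and shut, and the axes are right-handed (so a half turn about x gives the same grasp; the last joint's range is limited). The gripper opens to 88 mm and grips with 3 to 60 N. Pads are 19 mm wide; open, the fingers measure 130 mm over their backs; the gripper's body (78 mm by 193 mm) begins 47 mm behind the grasp point.
Start: joints at [84.746, 20.546, 0.682, 0, -70.136, -16.507], TCP at [0.25, 0.627, 0.227] pointing down, gripper open.
Joint ranges: [-176.03, 176.03], [-82.01, 121.73], [-58.28, 71.71], [-173.87, 95.51], [-174.79, -0.11], [-173.66, 173.66]. Speed limits (degrees/s): [136.94, 136.94, 172.46, 180, 180, 180].

INTERFACE

Orientations are given as a 3x3 rotation matrix whose columns are the frame's x, y, z axes.
In Python, from rig import bot, imaging, ticket gives the robot as it stands. The module is installed in compiled form; this text tells all that it offers.
- The arm moves only by the tool apply_moves, never from a script. Its argument "targets" is a list of rows, each a list of 3 entries, a list of its own where there are three numbers: the shift along the tool's x, y, z in m, then the turn, a rotation vector about the tool's x, y, z in degrees, then the closure, from -1 (fully open) to 1 (shut), so that 0 is half open. A call has exactly 5 rows; each row shifts and turns the pose as measured when the row begins, along the tool's axes as they then stand; what a row does not reach is not made up. A row lasts 1/8 s, in which the tool goes at most 62.5 mm and 10.7 degrees, less where a joint would pass 70% of its speed; a pose out of reach is approached as far as the arm can. A call with a gripper value outside its range is refused whole. The fingers move at their own pace and stop on an object; "squeeze" is the grip in N (left out, the last holds). Time passes only in rows, so rows that do not move let the fingers close, or fill a call up. It gives the time, the measured TCP pose, the force and the opening at its end, in the units of the state.
- bot.observe(): the state, without advancing time (a new reading comes with each control period).
- imaging.snapshot(name): name is "scene" or "side" or "wrist"; returns a dict with "pixels" (480x640x3 uint8, red, green, blue), "intrinsics" (3x3 intrinsics, pixels), "extrinsics" (4x4, takes a point from world to camera coordinates). Camera axes: x right, y down, z forward; pixel columns grow to the right and rows downward; lengths in m; the calibration is good to about 2 mm. A picture is of the moment at which its call begins. There is no depth.
- ticket.finish_job(): hands the job in, once; it reports no verdict.
The state is a dict: "time": time; "joints": joint angles; "joint_velocities": joint speeds; "tau": joint torques, N m; "position": TCP position; "eef_rot": TCP orientation; "ft_force": force on the tool from outside, world axes, zero at the start; "ft_torque": the same for the moment, N m; "gripper_width": opening from 0.0 (shut) to 1.0 (fully open).
Only numpy, scipy, OpenCV 4.12 (cv2) and the standard library are available. Lean on these libraries where they do the work, as an engineer would, in place of code of your own. Each camera call takes 0.05 s, during which the arm holds its last target.

## Working session

There is one attempt and no reset: what is moved stays moved. The work goes in short steps, Python scripts to look and compute and a tool call to move; the robot and the scene stay as the last step left them, time stands still between calls to the robot, and variables do not carry over. Pictures are saved under pics/ and viewed, and the job is handed in when it is done.

Besides the shell and the picture viewer there is one more tool, called after ">>>" by a JSON object that holds its "method" and its "body". apply_moves: Moves the arm, as the interface text tells. Its arguments: {"type":"object","properties":{"targets":{"type":"array","items":{"type":"array"}},"squeeze":{"type":"number"}},"required":["targets"]}

```bash
mkdir -p pics
cat > h.py <<'E'
import numpy as np, cv2, json
def save(s,n):
    cv2.imwrite(f'pics/{n}.png',s['pixels'][:,:,::-1])
    np.savez(f'pics/{n}.npz',p=s['pixels'],K=s['intrinsics'],E=s['extrinsics'])
def load(n):
    d=np.load(f'pics/{n}.npz');return d['p'],d['K'],d['E']
def ray(n,uv,z):
    p,K,E=load(n);R=E[:3,:3];t=E[:3,3];c=-R.T@t
    d=R.T@np.linalg.inv(K)@np.array([uv[0],uv[1],1.]);return c+d*(z-c[2])/d[2]
def proj(n,X):
    p,K,E=load(n);q=K@(E[:3,:3]@np.array(X)+E[:3,3]);return q[:2]/q[2]
E
python3 - <<'E'
from rig import bot,imaging,ticket
from h import *
for n in ['scene','side','wrist']:
    s=imaging.snapshot(n);save(s,n+'0');E=s['extrinsics'];print(n,-E[:3,:3].T@E[:3,3])
o=bot.observe();print(o['time'],o['position'],o['eef_rot'],o['ft_force'],o['gripper_width'])
E
```

```text
scene [ 1.35495841 -0.13398452  0.71800612]
side [ 0.45834878 -0.8129361   0.98686972]
wrist [0.3216097  0.59876752 0.38305708]
0.15 [0.25013578 0.62654816 0.22583185] [[-3.26441878e-04 -3.70801473e-01 -9.28712098e-01]
 [-1.25330713e-03 -9.28711266e-01  3.70801581e-01]
 [-9.99999161e-01  1.28500666e-03 -1.61557879e-04]] [-0.33760304 -0.72559863 -0.31573282] 1.0029295501825035
```

View pics/scene0.png

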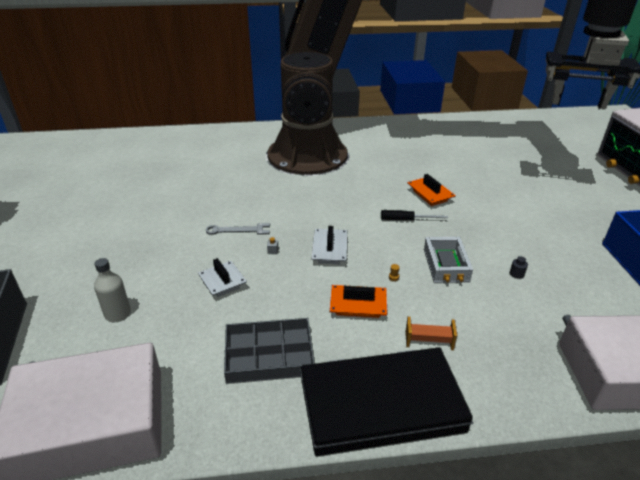

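View pics/side0.png

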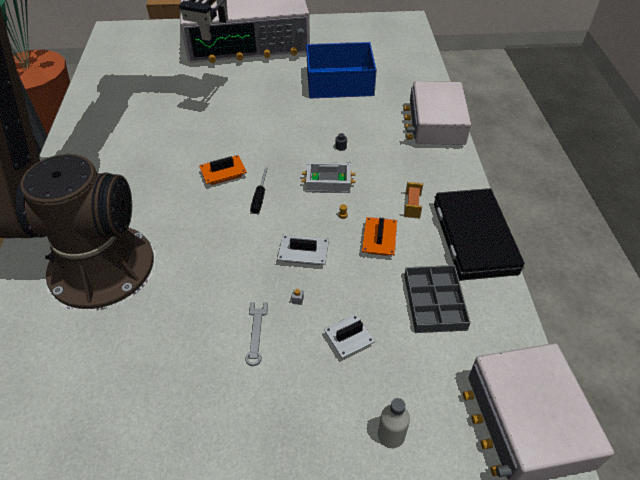

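View pics/wrist0.png

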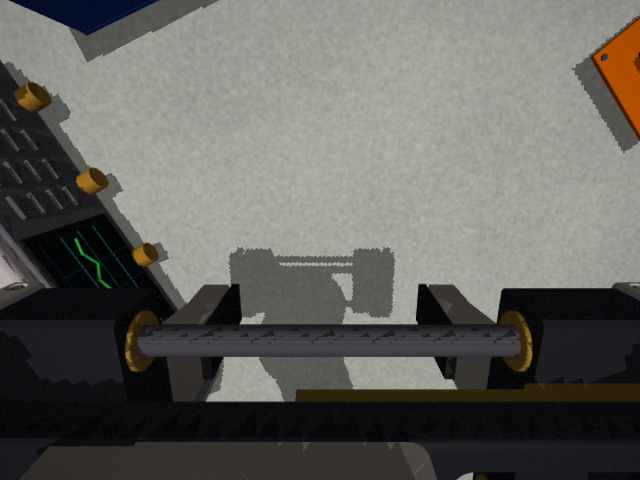

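Four covers are visible in the scene view. Two are orange, at (431,189) and (359,300), and so excluded. Two are bare aluminium, at (331,246) and (222,278). The one at scene (331,246), side (303,250), looks longer. I'll confirm with an enlarged crop.

Run:
```python
from h import *
p,_,_=load('side0')
a=p[225:365,265:385,::-1]; b=p[150:205,290:370,::-1]
A=cv2.resize(a,None,fx=4,fy=4,interpolation=cv2.INTER_CUBIC)
cv2.imwrite('pics/cropA.png',A)
cv2.imwrite('pics/cropB.png',cv2.resize(b,None,fx=8,fy=8,interpolation=cv2.INTER_CUBIC))
p,_,_=load('scene0')
cv2.imwrite('pics/cropC.png',cv2.resize(p[215:300,190:360,::-1],None,fx=4.5,fy=4.5,interpolation=cv2.INTER_CUBIC))
cv2.imwrite('pics/cropD.png',cv2.resize(p[225:295,415:485,::-1],None,fx=8,fy=8,interpolation=cv2.INTER_CUBIC))
```

```text
(no output)
```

View pics/cropA.png

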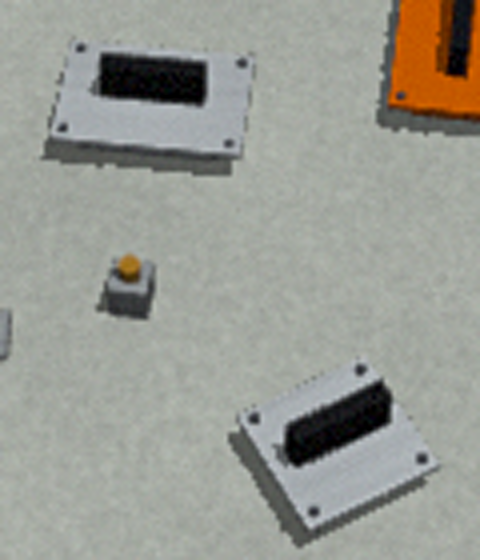

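View pics/cropB.png

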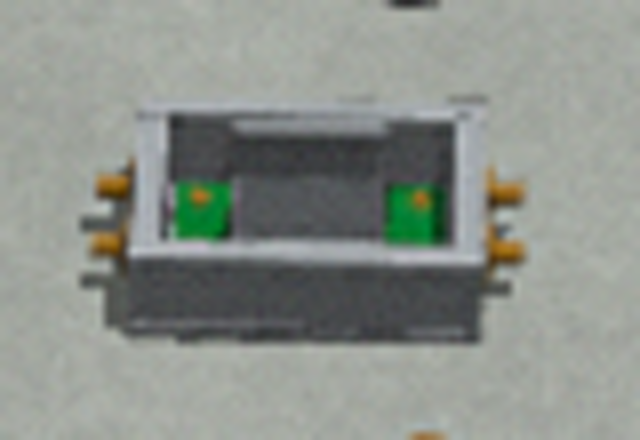

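View pics/cropC.png

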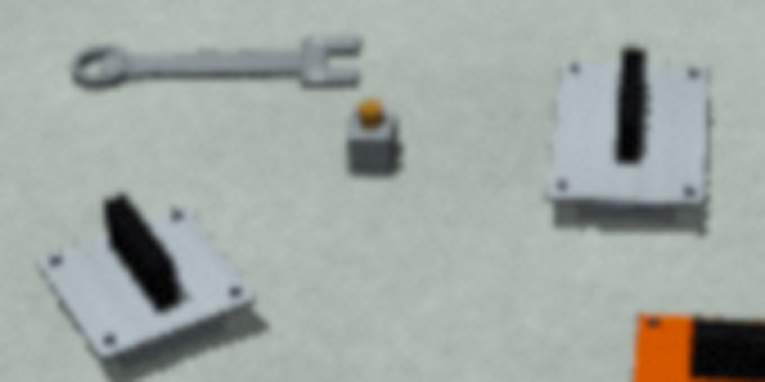

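View pics/cropD.png

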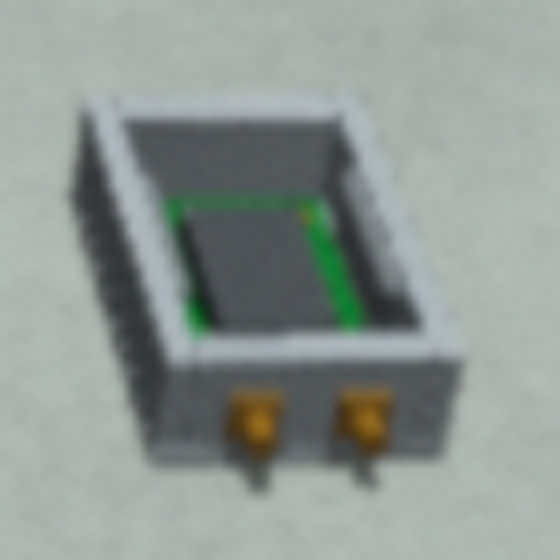

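The crop confirms it: the upper aluminium cover (plate about 1.5:1, crop centre ~(153,95)) is the long one. The lower one, at about (340,450), is nearly square and so the short one. Next I'll work out coarse positions.

Run:
```python
from h import *
def go(n,pts,f,o,z):
    P=np.array([ray(n,((u+.5)/f-.5+o[0],(v+.5)/f-.5+o[1]),z)[:2] for u,v in pts])
    e=[np.linalg.norm(P[i]-P[(i+1)%4]) for i in range(4)]
    print(n,P.mean(0).round(4),np.round(e,4),'edge01 ang',np.degrees(np.arctan2(*(P[1]-P[0]+P[2]-P[3])[::-1])).round(2),'e12',np.degrees(np.arctan2(*(P[2]-P[1]+P[3]-P[0])[::-1])).round(2))
print('cover')
go('side0',[(80,47),(242,62),(229,143),(62,127)],4,(265,225),.025)
go('scene0',[(574,68),(694,73),(690,191),(561,185)],4.5,(190,215),.025)
print('short')
go('side0',[(360,369),(422,458),(313,511),(253,417)],4,(265,225),.025)
print('housing')
go('side0',[(138,108),(487,108),(490,258),(128,255)],8,(290,150),.036)
go('scene0',[(85,97),(348,97),(462,357),(168,360)],8,(415,225),.036)
```

```text
cover
side0 [0.4605 0.0021] [0.0944 0.0603 0.0944 0.0603] edge01 ang -10.53 e12 -100.49
scene0 [ 0.4606 -0.001 ] [0.0603 0.0941 0.0608 0.0939] edge01 ang 79.37 e12 -10.26
short
side0 [ 0.5442 -0.229 ] [0.0599 0.0625 0.0609 0.0621] edge01 ang -64.8 e12 -155.5
housing
side0 [0.5345 0.242 ] [0.1129 0.0708 0.1133 0.0695] edge01 ang -3.92 e12 -94.75
scene0 [0.5353 0.2393] [0.0721 0.1098 0.0746 0.1109] edge01 ang 83.96 e12 -4.63
```

>>> {"method": "apply_moves", "body": {"targets": [[[0,0.045,-0.038],[0,0,0],-1],[[0,0.045,-0.038],[0,0,0],-1],[[0,0.045,-0.038],[0,0,0],-1],[[0,0.045,-0.038],[0,0,0],-1],[[0,0.045,-0.038],[0,0,0],-1]]}}

```text
time: 0.78
position: [0.3439, 0.3416, 0.2232]
eef_rot: [[-0.001, -0.367, -0.93], [-0.006, -0.93, 0.367], [-1.0, 0.006, -0.001]]
ft_force: [0.1, -0.7, 0.1]
gripper_width: 1.004
```

>>> {"method": "apply_moves", "body": {"targets": [[[0,0.045,-0.038],[0,0,0],-1],[[0,0.045,-0.038],[0,0,0],-1],[[0,0.045,-0.038],[0,0,0],-1],[[0,0,0],[-8,0,0],-1],[[0,0,0],[-3.4,0,0],-1]]}}

```text
time: 1.4
position: [0.4013, 0.1638, 0.2245]
eef_rot: [[-0.0, -0.175, -0.985], [-0.004, -0.985, 0.175], [-1.0, 0.004, -0.001]]
ft_force: [-0.2, 0.1, -0.4]
gripper_width: 1.005
```

>>> {"method": "apply_moves", "body": {"targets": [[[0.005,0.045,-0.026],[0,0,0],-1],[[0.01,0.042,-0.024],[0,0,0],-1],[[0.01,0.038,-0.022],[0,0,0],-1],[[0.01,0.03,-0.018],[0,0,0],-1],[[0,0,0],[0,0,0],-1]]}}

```text
time: 2.02
position: [0.4645, -0.0093, 0.1893]
eef_rot: [[0.001, -0.172, -0.985], [-0.003, -0.985, 0.172], [-1.0, 0.003, -0.001]]
ft_force: [-1.0, 0.1, -0.3]
gripper_width: 1.003
```

Run:
```python
from rig import bot,imaging
from h import *
save(imaging.snapshot('wrist'),'wrist1');o=bot.observe();print(o['position'],o['joints'])
print(proj('wrist1',[.4605,0,.025]))
```

```text
[ 0.46449374 -0.00844219  0.18975531] [ 23.49730853   2.02817321 -28.11561952   0.1997786  -59.8445328
  56.55267903]
[319.76352254 230.48338129]
```

View pics/wrist1.png

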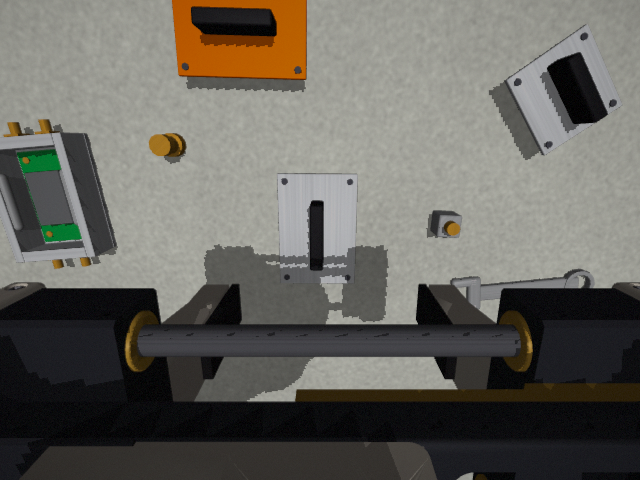

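The wrist picture shows the long cover upright in the middle, with its plate at about (278–357, 173–283) and rib at about (316,235). The short cover is at upper right, (563,90). I'll refine from the four screws.

```bash
cat >> h.py <<'E'
def screws(n,pts,r=8,z=.025,neg=True):
    p,_,_=load(n);g=p.mean(2);out=[]
    for u,v in pts:
        w=g[v-r:v+r+1,u-r:u+r+1];m=np.clip(np.median(w)-35-w,0,None)
        yy,xx=np.mgrid[-r:r+1,-r:r+1];m=m*(xx**2+yy**2<=r*r)
        out.append((u+(m*xx).sum()/m.sum(),v+(m*yy).sum()/m.sum()))
    print(np.round(out,1).tolist())
    P=np.array([ray(n,q,z)[:2] for q in out]);e=[np.linalg.norm(P[i]-P[(i+1)%4]) for i in range(4)]
    d=P[1]-P[0]+P[2]-P[3]
    print(P.mean(0).round(4),np.round(e,4),np.degrees(np.arctan2(d[1],d[0])).round(2))
    return P
E
python3 - <<'E'
from h import *
screws('wrist1',[(285,182),(350,182),(346,277),(287,277)],5)
E
```

```text
[[284.1, 181.0], [349.5, 181.6], [347.6, 277.0], [286.5, 276.8]]
[0.4605 0.0027] [0.0598 0.0937 0.0604 0.0939] -100.3
```

>>> {"method": "apply_moves", "body": {"targets": [[[0.03,-0.01,0.006],[0,0,0],-1],[[0.03,0,0],[0,0,0],-1],[[0.03,0,0],[0,0,0],-1],[[0.01,0,0],[0,0,0],-1],[[0,0,0],[0,0,0],-1]]}}

```text
time: 2.7
position: [0.4617, 0.0061, 0.0899]
eef_rot: [[0.007, -0.168, -0.986], [-0.001, -0.986, 0.168], [-1.0, -0.0, -0.007]]
ft_force: [0.2, -0.3, 0.7]
gripper_width: 0.999
```

>>> {"method": "apply_moves", "body": {"targets": [[[0.02,0.004,0.0005],[0,-0.4,0],-1],[[0.015,0,0],[0,0,0],-1],[[0.01,0,0],[0,0,0],-1],[[0,0,0],[0,0,0],-1],[[0,0,0],[0,0,0],-1]]}}

```text
time: 3.32
position: [0.465, 0.0047, 0.0493]
eef_rot: [[0.009, -0.165, -0.986], [0.003, -0.986, 0.165], [-1.0, -0.005, -0.008]]
ft_force: [1.1, 0.1, -0.1]
gripper_width: 0.998
```

Run:
```python
from rig import bot,imaging
from h import *
save(imaging.snapshot('wrist'),'wrist2');save(imaging.snapshot('side'),'side2');o=bot.observe();print(o['position'],o['ft_force'])
p,_,_=load('side2')
cv2.imwrite('pics/side2c.png',cv2.resize(p[170:300,230:380,::-1],None,fx=4,fy=4,interpolation=cv2.INTER_CUBIC))
```

```text
[0.46489923 0.00466413 0.04924218] [-0.18293958  0.24334449 -0.36845465]
```

View pics/wrist2.png

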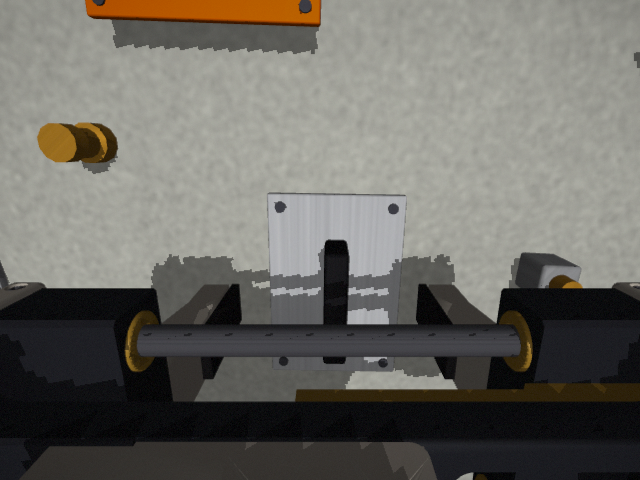

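View pics/side2c.png

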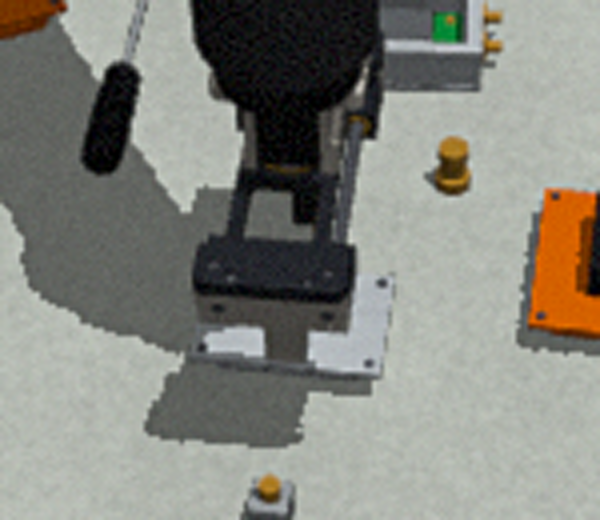

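Run:
```python
from h import *
screws('wrist2',[(280,207),(393,208),(383,363),(284,361)],7)
```

```text
[[279.6, 206.6], [392.9, 208.5], [382.1, 363.3], [283.0, 357.1]]
[0.461  0.0028] [0.0598 0.0945 0.0598 0.0913] -101.93
```

>>> {"method": "apply_moves", "body": {"targets": [[[0.006,0.003,0.004],[0.9,-0.5,-0.2],-1],[[0.006,0,0],[0,0,0],-1],[[0.005,0,0],[0,0,0],-1],[[0,0,0],[0,0,0],-1],[[0,0,0],[0,0,0],-1]]}}

```text
time: 4.05
position: [0.4602, 0.0022, 0.0312]
eef_rot: [[0.0, -0.182, -0.983], [0.009, -0.983, 0.182], [-1.0, -0.009, 0.001]]
ft_force: [-0.3, -0.2, 0.4]
gripper_width: 0.998
```

>>> {"method": "apply_moves", "body": {"targets": [[[0.003,0,0],[0,0,0.5],-1],[[0,0,0],[0,0,0],-1],[[0,0,0],[0,0,0],0],[[0,0,0],[0,0,0],0.4],[[0,0,0],[0,0,0],0.4]], "squeeze": 45}}

```text
time: 4.68
position: [0.4605, 0.0025, 0.0283]
eef_rot: [[-0.001, -0.182, -0.983], [-0.0, -0.983, 0.182], [-1.0, 0.0, 0.001]]
ft_force: [-0.3, 1.3, -0.3]
gripper_width: 0.724
```

Pose is on target. Closing.

>>> {"method": "apply_moves", "body": {"targets": [[[0,0,0],[0,0,0],1],[[0,0,0],[0,0,0],1],[[0,0,0],[0,0,0],1],[[0,0,0],[0,0,0],1],[[0,0,0],[0,0,0],1]], "squeeze": 45}}

```text
time: 5.3
position: [0.4606, 0.0025, 0.0284]
eef_rot: [[-0.001, -0.182, -0.983], [0.0, -0.983, 0.182], [-1.0, 0.0, 0.001]]
ft_force: [-0.2, -0.7, 0.1]
gripper_width: 0.152
```

>>> {"method": "apply_moves", "body": {"targets": [[[0,0,0],[0,0,0],1],[[0,0,0],[0,0,0],1],[[0,0,0],[0,0,0],1],[[0,0,0],[0,0,0],1],[[0,0,0],[0,0,0],1]]}}

```text
time: 5.92
position: [0.4605, 0.0024, 0.0283]
eef_rot: [[-0.001, -0.182, -0.983], [0.0, -0.983, 0.182], [-1.0, 0.0, 0.001]]
ft_force: [-0.5, 0.7, -0.5]
gripper_width: 0.139
```

Gripped on 12 mm (the rib's thickness). Lifting.

>>> {"method": "apply_moves", "body": {"targets": [[[-0.02,0,0],[0,0,0],1],[[-0.03,0,0],[0,0,0],1],[[-0.03,0,0],[0,0,0],1],[[-0.02,0,0],[0,0,0],1],[[0,0,0],[0,0,0],1]]}}

```text
time: 6.55
position: [0.4591, 0.0021, 0.13]
eef_rot: [[-0.004, -0.182, -0.983], [-0.001, -0.983, 0.182], [-1.0, 0.002, 0.004]]
ft_force: [-0.7, 1.1, -2.0]
gripper_width: 0.13
```

Run:
```python
from rig import bot,imaging
from h import *
save(imaging.snapshot('wrist'),'wrist3');o=bot.observe();print(o['position'],o['ft_force'])
```

```text
[0.45842596 0.00186064 0.12901658] [-0.63734966  0.28986718 -2.49125179]
```

View pics/wrist3.png

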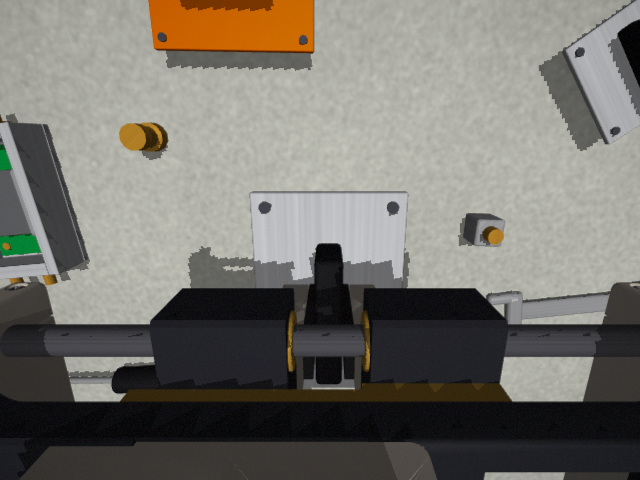

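The wrist picture shows the cover held, with the two front screws at (265,207) and (393,207) and the plate square to the jaws. Next: the cover's position relative to the tool, and the move to the housing.

Run:
```python
from h import *
T=np.array([.4584,.0019,.129]);R=np.array([[-.004,-.182,-.983],[-.001,-.983,.182],[-1,.002,.004]])
a,b=[ray('wrist3',q,.1257) for q in [(264.6,207.2),(393,207.4)]]
print(a,b,np.linalg.norm(a-b))
for q in(a,b,(a+b)/2):print('tool frame',R.T@(q-T))
# same at first view: expected screw half spacing .047 along -z
```

```text
[0.51056764 0.02354209 0.1257    ] [ 0.49945608 -0.03557542  0.1257    ] 0.06015269533972605
tool frame [ 0.00306969 -0.03077528 -0.04735513]
tool frame [ 0.00317325  0.02935953 -0.04719186]
tool frame [ 0.00312147 -0.00070787 -0.04727349]
```

>>> {"method": "apply_moves", "body": {"targets": [[[0,-0.045,0.02],[0,0,0],1],[[0,-0.05,0.022],[0,0,0],1],[[0,-0.05,0.022],[0,0,0],1],[[0,-0.04,0.018],[0,0,0],1],[[0,0,0],[-5.5,0,0],1]]}}

```text
time: 7.22
position: [0.4078, 0.2021, 0.1227]
eef_rot: [[-0.013, -0.091, -0.996], [-0.006, -0.996, 0.091], [-1.0, 0.007, 0.012]]
ft_force: [0.3, 0.1, -0.7]
gripper_width: 0.131
```

>>> {"method": "apply_moves", "body": {"targets": [[[-0.01,-0.01,0.005],[0,0,0],1],[[0,0,0],[0,0,0],1],[[0,0,0],[0,0,0],1],[[0,0,0],[0,0,0],1],[[0,0,0],[0,0,0],1]]}}

```text
time: 7.85
position: [0.4026, 0.2116, 0.1309]
eef_rot: [[-0.016, -0.097, -0.995], [-0.009, -0.995, 0.097], [-1.0, 0.011, 0.015]]
ft_force: [0.5, 0.9, -1.8]
gripper_width: 0.136
```

Run:
```python
from rig import bot,imaging
from h import *
save(imaging.snapshot('wrist'),'wrist4');o=bot.observe();print(o['position'],o['eef_rot'],o['ft_force'],o['time'])
```

```text
[0.40260856 0.21159824 0.13094972] [[-0.0160035  -0.09655498 -0.99519899]
 [-0.00919332 -0.99527017  0.09670973]
 [-0.99982967  0.01069687  0.01504014]] [ 0.19256891 -0.16735136 -1.7609719 ] 7.9
```

View pics/wrist4.png

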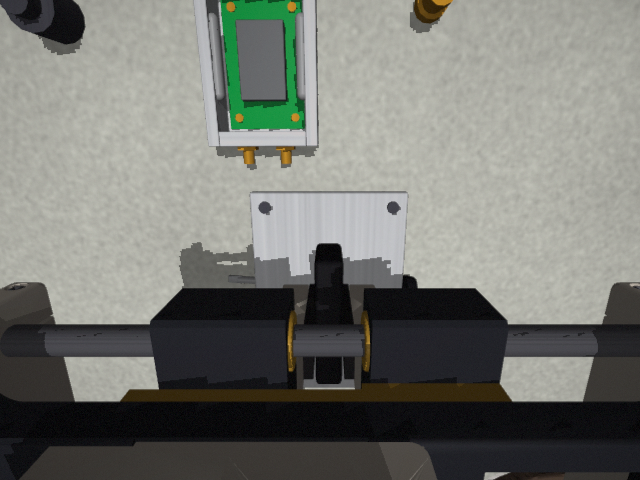

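>>> {"method": "apply_moves", "body": {"targets": [[[-0.03,-0.015,0],[0,0.9,-0.6],1],[[-0.03,-0.01,0],[0,0,0],1],[[-0.01,0,0],[0,0,0],1],[[0,0,0],[0,0,0],1],[[0,0,0],[0,0,0],1]]}}

```text
time: 8.52
position: [0.4046, 0.2349, 0.2002]
eef_rot: [[-0.002, -0.1, -0.995], [-0.002, -0.995, 0.1], [-1.0, 0.003, 0.002]]
ft_force: [-0.7, -0.1, -1.2]
gripper_width: 0.138
```

Run:
```python
from rig import bot,imaging
from h import *
save(imaging.snapshot('wrist'),'wrist5');o=bot.observe();print(o['position'].tolist(),o['eef_rot'].tolist(),o['time'])
p,_,_=load('wrist5')
cv2.imwrite('pics/w5c.png',cv2.resize(p[0:190,200:400,::-1],None,fx=3,fy=3,interpolation=cv2.INTER_CUBIC))
```

```text
[0.40454022838101794, 0.23486577612065146, 0.20012737124540592] [[-0.0021504815211818287, -0.0997564215133757, -0.9950095636706577], [-0.0027085697757590946, -0.9950076334665438, 0.09976208194037266], [-0.9999940195216154, 0.002909589344477017, 0.0018695483009556698]] 8.575
```

View pics/w5c.png

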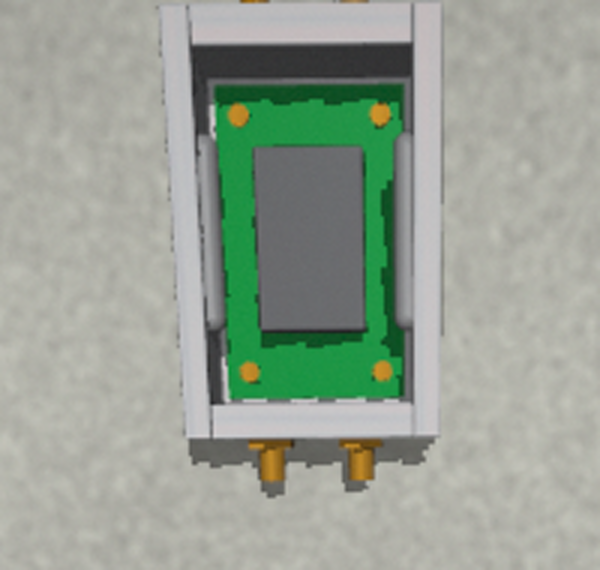

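The crop shows the housing rim with outer corners at about (162,7), (441,4), (438,436) and (188,436), and inner corners at (191,43), (413,43), (413,405) and (210,405).

Run:
```python
from h import *
T=np.array([.40454,.23487,.20013]);R=np.array([[-.00215,-.09976,-.99501],[-.00271,-.995,.09976],[-1,.0029,.00187]])
for pts in ([(162,7),(441,4),(438,436),(188,436)],[(191,43),(413,43),(413,405),(210,405)]):
    P=np.array([ray('wrist5',((u+.5)/3-.5+200,(v+.5)/3-.5),.036) for u,v in pts])
    e=[np.linalg.norm(P[i]-P[(i+1)%4]) for i in range(4)]
    L=P[1]-P[2];M=P[0]-P[3];N=P[0]-P[1]
    an=lambda d:np.degrees(np.arctan2(d[1],d[0])).round(2)
    print(P.mean(0).round(4),np.round(e,4),an(L),an(M),an(N)-90,an(P[3]-P[2])-90)
# held-cover screws
p,_,_=load('wrist5');g=p.mean(2)
q=[(264.6,207.2),(393,207.4)]
for u,v in [(265,207),(393,207)]:
    r=8;w=g[v-r:v+r+1,u-r:u+r+1];m=np.clip(np.median(w)-35-w,0,None);yy,xx=np.mgrid[-r:r+1,-r:r+1]
    s=(u+(m*xx).sum()/m.sum(),v+(m*yy).sum()/m.sum());print(s,R.T@(ray('wrist5',s,.1968)-T))
```

```text
[0.5336 0.2444 0.036 ] [0.0741 0.1104 0.0739 0.1097] -5.35 -5.25 -5.180000000000007 -5.760000000000005
[0.5336 0.2445 0.036 ] [0.0595 0.0926 0.0595 0.0926] -5.33 -5.37 -5.709999999999994 -5.75
(np.float64(264.22522522522524), np.float64(207.1980441980442)) [ 0.00315317 -0.03063073 -0.04692624]
(np.float64(392.43564098750744), np.float64(206.9941255205235)) [ 0.00332711  0.02914534 -0.04696505]
```

>>> {"method": "apply_moves", "body": {"targets": [[[0,-0.007,-0.045],[-0.3,0,0],1],[[0.01,-0.007,-0.045],[0,0,0],1],[[0.02,-0.006,-0.03],[0,0,0],1],[[0.02,0,0],[0,0,0],1],[[0,0,0],[0,0,0],1]]}}

```text
time: 9.2
position: [0.5279, 0.2409, 0.1434]
eef_rot: [[-0.007, -0.095, -0.995], [-0.007, -0.995, 0.095], [-1.0, 0.007, 0.007]]
ft_force: [0.2, -1.2, -0.9]
gripper_width: 0.128
```

>>> {"method": "apply_moves", "body": {"targets": [[[0.015,-0.003,-0.006],[0,0.4,-0.4],1],[[0.015,0,0],[0,0,0],1],[[0.01,0,0],[0,0,0],1],[[0,0,0],[0,0,0],1],[[0,0,0],[0,0,0],1]]}}

```text
time: 9.82
position: [0.534, 0.2433, 0.1036]
eef_rot: [[0.001, -0.093, -0.996], [-0.0, -0.996, 0.093], [-1.0, 0.0, -0.001]]
ft_force: [0.6, -0.1, -0.6]
gripper_width: 0.132
```

>>> {"method": "apply_moves", "body": {"targets": [[[0.01,0,0],[0,0,0],1],[[0.01,0,0],[0,0,0],1],[[0.006,0,0],[0,0,0],1],[[0,0,0],[0,0,0],1],[[0,0,0],[0,0,0],1]]}}

```text
time: 10.45
position: [0.5343, 0.2436, 0.0764]
eef_rot: [[0.002, -0.093, -0.996], [0.0, -0.996, 0.093], [-1.0, -0.0, -0.002]]
ft_force: [-0.4, -0.2, -1.0]
gripper_width: 0.137
```

Run:
```python
from rig import bot,imaging
from h import *
for n in ('scene','side','wrist'): save(imaging.snapshot(n),n+'6')
o=bot.observe();print(o['position'].tolist(),o['ft_force'],o['time'])
a=load('side6')[0][135:215,280:390,::-1];b=load('scene6')[0][205:295,405:495,::-1]
a=cv2.resize(a,None,fx=5,fy=5,interpolation=cv2.INTER_CUBIC);cv2.imwrite('pics/s6.png',a)
cv2.imwrite('pics/c6.png',cv2.resize(b,None,fx=6,fy=6,interpolation=cv2.INTER_CUBIC))
```

```text
[0.5342855152400914, 0.24365216900947273, 0.07660113592331584] [-0.52287473  0.08425518 -0.89694457] 10.6
```

View pics/s6.png

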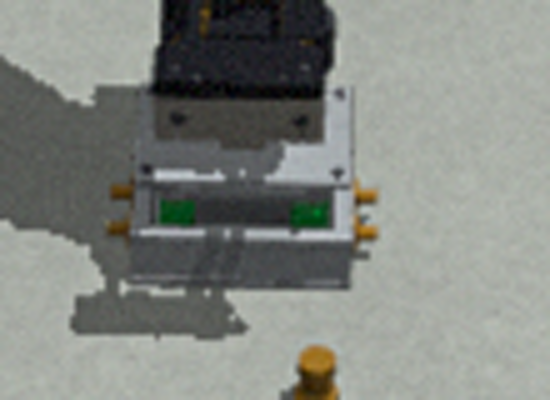

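View pics/c6.png

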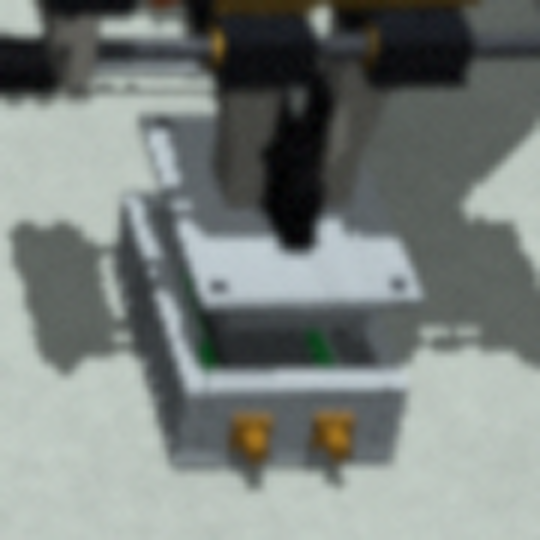

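View pics/wrist6.png

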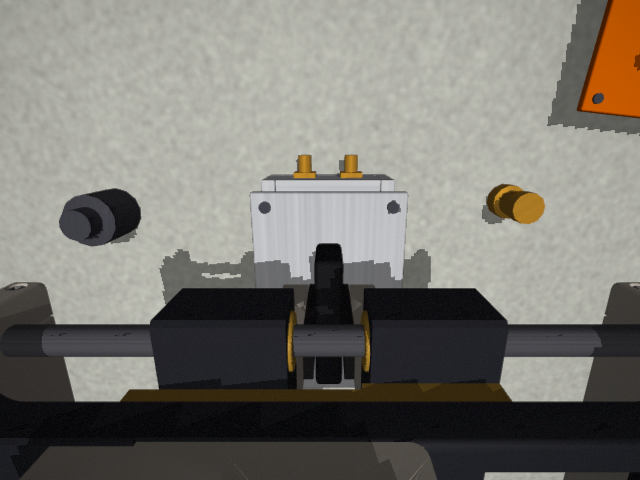

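Run:
```python
from h import *
z=.0733
c=lambda n,q,f,o,z:ray(n,((q[0]+.5)/f-.5+o[0],(q[1]+.5)/f-.5+o[1]),z)[:2]
a=np.radians(-5.4);ex=np.array([np.cos(a),np.sin(a)])
s=[c('scene6',q,6,(405,205),z) for q in [(219,287),(398,285)]]
print('scene cover',(s[0]+s[1])/2-.047*ex, s[1]-s[0])
s=[c('side6',q,5,(280,135),z) for q in [(147,170),(340,173),(340,94)]]
print('side cover',(s[0]+s[2])/2,s[1]-s[0],s[2]-s[1])
# wrist: housing far end corners at rim
w=[ray('wrist6',q,.036)[:2] for q in [(262.5,179.5),(394,180)]]
print('wrist housing far mid->centre',(w[0]+w[1])/2-.056*ex,np.linalg.norm(w[0]-w[1]))
w=[ray('wrist6',q,z)[:2] for q in [(264.6,207.2),(393,207.1)]]
print('wrist cover',(w[0]+w[1])/2-.047*ex)
for n,q in (('scene6',[(185,390),(410,373)]),('side6',[(133,236),(355,236)])):
  f,o=(6,(405,205)) if n=='scene6' else (5,(280,135))
  w=[c(n,k,f,o,.036) for k in q];print(n,w,np.linalg.norm(w[1]-w[0]))
```

```text
scene cover [0.53488362 0.24020839] [0.00569518 0.05942226]
side cover [0.53471306 0.24233164] [ 0.09462273 -0.00812602] [0.00532773 0.05940985]
wrist housing far mid->centre [0.53392023 0.24449495] 0.07389276115545705
wrist cover [0.53419435 0.24417509]
scene6 [array([0.58670186, 0.19742939]), array([0.5867217 , 0.27589236])] 0.07846297354915162
side6 [array([0.47665594, 0.20982816]), array([0.58758867, 0.20291015])] 0.11114822748943293
```

All three cameras agree that the cover is centred over the housing to within about 1 mm. Lowering.

>>> {"method": "apply_moves", "body": {"targets": [[[0.005,0,0],[0,0,0],1],[[0.005,0,0],[0,0,0],1],[[0.004,0,0],[0,0,0],1],[[0.002,0,0],[0,0,0],1],[[0,0,0],[0,0,0],1]], "squeeze": 55}}

```text
time: 11.22
position: [0.5343, 0.2437, 0.0596]
eef_rot: [[0.003, -0.093, -0.996], [0.001, -0.996, 0.093], [-1.0, -0.001, -0.002]]
ft_force: [0.1, -0.1, -1.3]
gripper_width: 0.133
```

Plug is in the opening with no side force. Pressing.

>>> {"method": "apply_moves", "body": {"targets": [[[0.002,0,0],[0,0,0],1],[[0.002,0,0],[0,0,0],1],[[0.002,0,0],[0,0,0],1],[[0.002,0,0],[0,0,0],1],[[0.002,0,0],[0,0,0],1]]}}

```text
time: 11.85
position: [0.536, 0.2444, 0.0549]
eef_rot: [[0.007, -0.091, -0.996], [0.002, -0.996, 0.091], [-1.0, -0.003, -0.007]]
ft_force: [-3.2, -2.3, 9.9]
gripper_width: 0.134
```

>>> {"method": "apply_moves", "body": {"targets": [[[0.003,0.0005,0.0015],[0,-0.4,0.1],1],[[0.003,0,0.0005],[0,0,0],1],[[0.003,0,0.0005],[0,0,0],1],[[0.002,0,0],[0,0,0],1],[[0,0,0],[0,0,0],1]]}}

```text
time: 12.48
position: [0.5359, 0.2443, 0.0468]
eef_rot: [[0.005, -0.089, -0.996], [0.002, -0.996, 0.089], [-1.0, -0.003, -0.005]]
ft_force: [-0.2, -1.2, 2.7]
gripper_width: 0.13
```

>>> {"method": "apply_moves", "body": {"targets": [[[0.002,0.0005,0.0015],[0,-0.3,0.1],1],[[0.002,0,0.0005],[0,0,0],1],[[0.002,0,0],[0,0,0],1],[[0.002,0,0],[0,0,0],1],[[0.002,0,0],[0,0,0],1]]}}

```text
time: 13.1
position: [0.5357, 0.2445, 0.0443]
eef_rot: [[0.004, -0.086, -0.996], [0.002, -0.996, 0.086], [-1.0, -0.002, -0.004]]
ft_force: [-6.5, -3.0, 21.6]
gripper_width: 0.131
```

>>> {"method": "apply_moves", "body": {"targets": [[[0.002,0,0.001],[0,-0.2,0],1],[[0.002,0,0.001],[0,0,0],1],[[0.002,0,0],[0,0,0],1],[[0.002,0,0],[0,0,0],1],[[0.002,0,0],[0,0,0],1]]}}

```text
time: 13.72
position: [0.5357, 0.2446, 0.0443]
eef_rot: [[0.006, -0.084, -0.996], [0.003, -0.996, 0.084], [-1.0, -0.003, -0.005]]
ft_force: [-6.4, -2.9, 20.6]
gripper_width: 0.131
```

Run:
```python
from rig import bot,imaging
from h import *
for n in ('scene','side','wrist'): save(imaging.snapshot(n),n+'7');o=bot.observe();print(o['position'].round(4).tolist(),o['ft_force'].round(1),o['time'])
a=load('side7')[0][135:215,280:390,::-1];b=load('scene7')[0][205:295,405:495,::-1]
a=cv2.resize(a,None,fx=5,fy=5,interpolation=cv2.INTER_CUBIC);b=cv2.resize(b,None,fx=4.45,fy=4.45,interpolation=cv2.INTER_CUBIC)[:400]
a=cv2.resize(a,None,fx=.72,fy=.72);b=cv2.resize(b,(396,396));c=np.zeros((400,800,3),np.uint8);c[:a.shape[0],:a.shape[1]]=a;c[:396,400:796]=b
cv2.imwrite('pics/c7.png',c)
```

```text
[0.5357, 0.2446, 0.0443] [-6.4 -3.4 20.1] 13.775
[0.5357, 0.2446, 0.0443] [-5.7 -2.4 22.2] 13.825
[0.5357, 0.2445, 0.0443] [-5.2 -2.9 20.9] 13.875
```

View pics/c7.png

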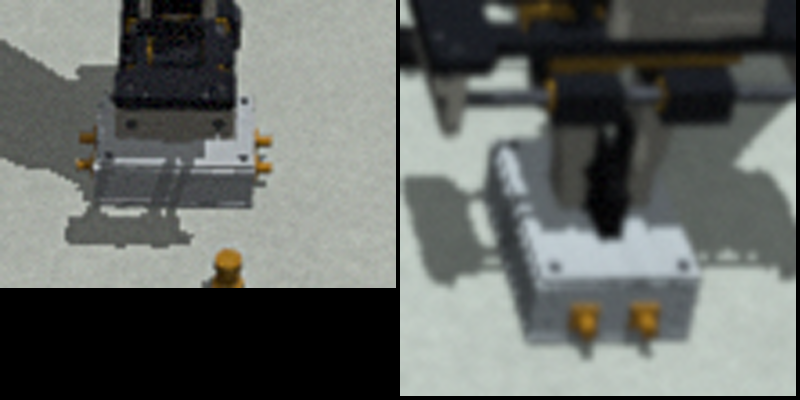

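View pics/wrist7.png

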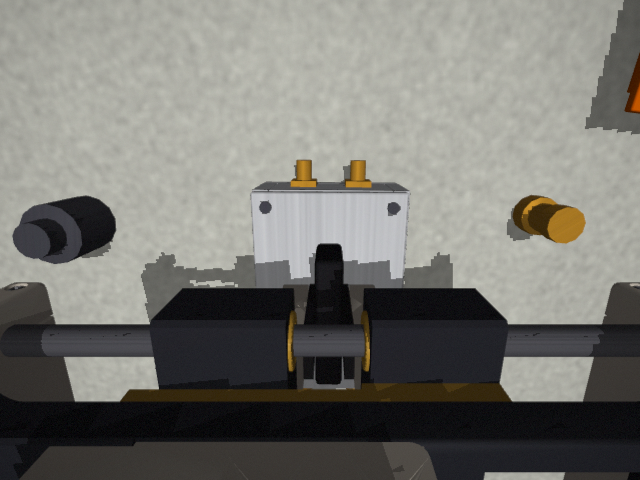

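The pictures show the plate flush on the rim all round, screws still at (265,207) and (393,207) in the wrist view, so nothing slipped in the grip. The push is steady at about 21 N. Handing in.

Run:
```python
from rig import bot,ticket
print(ticket.finish_job());o=bot.observe();print(o['position'],o['ft_force'],o['gripper_width'])
```

```text
the job is handed in; nothing more can be done
None
the job is handed in; nothing more can be done
```

I gripped the long aluminium cover by its rib, set it on the housing and pressed it past the spring noses until its plate sat on the rim. I handed the job in at about 13.9 s with the arm still pressing; the hand-in gave no verdict.

- **Click:** the push peaked near 10 N in the readings at the noses, then dropped to about 3 N.
- **Fully down:** the TCP stopped at z = 0.0443 m, where I expected it with the plate on the rim. It held there at a steady 20–22 N, and the pictures show the plate flush on the rim.
- **Grip:** the fingers stayed closed on about 12 mm, and the cover did not slip in them.
- **Alignment:** before insertion, the same-camera comparisons put the cover within about 1 mm of the housing centre. The absolute positions from the three cameras disagreed by up to 5 mm in y.
- **Drift while pressing:** the tool moved about 1.5 mm along the housing and turned about 0.5°, leaving a side force of about 6 N. All of this is within tolerance.
- **Other things on the bench:** I touched nothing else as far as I can tell, but I did not check their positions again at the end.

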